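Feed the carriage on by one turn and lock it

TASK

With your fingertips, gently push the hand wheel of the feed unit clockwise (seen from above) by its upright handle through exactly one turn, so that the handle stops where it stood at first. Then push the lock lever at the other end of the unit clockwise, over towards the robot, up to its stop. Only push, grip nothing, and leave the loose parts on the bench where they are.

Things in the scene. Friction and masses are not known exactly. Their poses are not given: they have to be found in the camera images.
- feed_unit: bench feed unit, fixed to the bench: steel base plate 110 x 330 x 12 mm; along its own y, a grey gearbox with the hand wheel on top at the +y end (robot's left), a carriage with a bored steel block on it (top 105 mm above the bench) in the middle, an upright end plate with the lock lever on top at the -y end. Origin: centre of its underside; z up; yaw within 0.45 rad of 0 (y along world y)
- wheel_centre (a point): fixed point on the vertical axis of the hand wheel, at rim height, 106 mm above the bench. The wheel is a dark steel three-spoke wheel lying level; rim circle radius 65 mm, rim bar 14 mm thick, its top 113 mm above the bench
- wheel_handle (a point): middle of the upright black round handle that stands on the rim at the end of one spoke, 65 mm from the wheel axis: 23 mm in diameter, fixed to the rim, from 115 to 159 mm above the bench; this point is 137 mm above the bench and goes round with the wheel
- feed_wheel (a joint): angle of the hand wheel, rad; grows clockwise seen from above; one turn is 6.283. Starts between -1.2 and 1.2; at 0 the handle lies on the feed unit's own -x side of the axis. Stops at -1.6 and 9.2. About 2 N at the handle moves it; it stays where it is left. Each turn drives the carriage 24 mm towards the lock lever
- lever_pivot (a point): fixed point on the vertical axis of the lock lever, 79 mm above the bench, on the end plate
- lever_knob (a point): middle of the upright black round knob at the end of the lock lever, 62 mm from the pivot axis: 19 mm in diameter, from 79 to 116 mm above the bench; this point is 98 mm above the bench. The level lever bar, 12 mm thick, has its top 85 mm above the bench
- lock_lever (a joint): angle of the lock lever, rad; grows clockwise seen from above. 0: free, knob slanting to the far side (+x, -y of the feed unit); 0.6: lever along the unit's -y; 1.2: locked, at its stop, knob on the side near the robot (-x, -y). Starts between 0 and 0.25. About 1.5 N at the knob moves it; it stays where it is left
- spare_block: loose bored steel block, 41 x 40 x 39 mm, standing on the bench on the near side of the feed unit, about 0.1 m from its middle line; a bystander. Origin: centre of its underside
- bush: loose flanged brass bush, 38 mm across and 34 mm high, standing on the bench on the near side of the feed unit, about 0.1 m from its middle line; a bystander. Origin: centre of its underside
- nut: loose hex nut, 34 mm across and 14 mm high, standing on the bench on the far side of the feed unit, about 0.1 m from its middle line; a bystander. Origin: centre of its underside
- bearing: loose ball bearing, 52 mm across and 15 mm high, standing on the bench on the far side of the feed unit, about 0.1 m from its middle line; a bystander. Origin: centre of its underside

How it is judged:
On the way, in this order (a step that is already met when the one before it is completed fails the run):
1. the wheel handle has come half way round clockwise (value of joint feed_wheel above 2 rad and distance of wheel_handle from where it was at the start of the episode above 0.11 m).
2. the wheel stands one full turn clockwise from its start, handle within 12 mm of where it stood, the lock lever still free (below 0.5 rad) (value of joint feed_wheel between 4.9 and 7.7 rad and distance of wheel_handle from where it was at the start of the episode below 0.012 m and velocity of joint feed_wheel between -0.1 and 0.1 rad/s and value of joint lock_lever below 0.5 rad), for 0.2 s.
3. the lock lever is over at its stop (above 1.08 rad) (value of joint lock_lever above 1.08 rad), for 0.2 s.
At the end, for the whole second after the job is handed in: the wheel has made one clockwise turn and stands still with its handle within 12 mm of where it stood at the start; the lock lever is at its stop, above 1.08 of 1.2 rad (value of joint feed_wheel between 4.9 and 7.7 rad and distance of wheel_handle from where it was at the start of the episode below 0.012 m and velocity of joint feed_wheel between -0.1 and 0.1 rad/s and value of joint lock_lever above 1.08 rad); the robot touches nothing.
It fails at once if a loose part is pushed, lifted or carried (moved more than 15 mm) (distance of any of spare_block, bush, nut, bearing from where it was at the start of the episode above 0.015 m).
It fails at once if the fingers ram or squeeze the wheel or the lever with more than 25 N (contact force between the fingers and feed_wheel above 25 N or contact force between the fingers and lock_lever above 25 N).
It fails at once if the wheel's handle or the lever's knob is gripped between the fingers (grasp point on its axis, within 6 mm, with the fingers pressing on it) ((horizontal distance between the grasp point and wheel_handle below 0.006 m and distance between the grasp point and wheel_handle below 0.028 m and contact force between the fingers and feed_wheel above 1 N) or (horizontal distance between the grasp point and lever_knob below 0.006 m and distance between the grasp point and lever_knob below 0.028 m and contact force between the fingers and lock_lever above 1 N)).
It also fails if it takes over 72 s, if anything falls off the work surface, if the arm or the gripper's body presses on something with over 40 N, if the wrist force passes 120 N, or if a joint passes its speed limit or range.

ROBOT

A 6-joint arm with a two-finger parallel gripper is mounted at the origin on a cart in front of the work surface, level with it; the furniture and walls round the work are solid. World frame = base frame: x ahead of the robot, y to its left, z up, the work surface at z = 0. Lengths are in m, angles in rad, forces in N, time in s.
With the tool pointing down it reaches from about 0.3 to 0.875 m from the base axis. Payload 6.4 kg.
Tool frame: the origin (TCP) lies midway between the tips of the shut fingers; the grasp point (between the pads) lies 19 mm behind it; x points along the fingers, y is the direction in which the jaws open and shut, and the axes are right-handed (so a half turn about x gives the same grasp; the last joint's range is limited). The gripper opens to 85 mm and grips with 20 to 120 N. Pads are 22 mm wide; open, the fingers measure 114 mm over their backs; the gripper's body (76 mm by 85 mm) begins 54 mm behind the grasp point. The pads swing forward as they close: fully open they stand 13 mm farther back than shut.
Start: joints at [0.972, 0.181, 1.607, -0, 1.354, -0.206], TCP at [0.22, 0.531, 0.231] pointing down, gripper open.
Joint ranges: [-2.99, 2.99], [-0.89, 2.07], [0.3, 2.58], [-1.14, 4.28], [0, 2.63], [-3.12, 3.12]. Speed limits (rad/s): [2.57, 2.57, 3.01, 3.14, 3.14, 3.14].

INTERFACE

Orientations are given as a unit quaternion [w, x, y, z].
In Python, from bench import ctrl gives the robot as it stands.
- The arm moves only by the tool servo_tool, never from a script. Its argument "targets" is a list of rows, each a list of 7 numbers: the turn, a rotation vector about the tool's x, y, z in rad, then the shift along the tool's x, y, z in mm, then the opening, from -1 (shut) to 1 (fully open). A call has exactly 8 rows; each row is the pose to reach, as a shift and turn from the pose measured when the call began, along the tool's axes at that moment; what a row does not reach only later rows make up. A row lasts 1/8 s, in which the tool goes at most 62.5 mm and 10.7 degrees, less where a joint would pass 70% of its speed; a pose out of reach is approached as far as the arm can. A call with a gripper value outside its range is refused whole. The fingers move at their own pace and stop on an object; the grip force is fixed at half the most. Time passes only in rows, so rows that repeat a pose let the fingers close, or fill a call up. It gives the time, the measured TCP pose, the force and the opening at its end, in the units of the state.
- ctrl.get_obs(): the state, without advancing time (a new reading comes with each control period).
- ctrl.camera(name): name is "side" or "top" or "wrist"; returns a dict with "pixels" (420x560x3 uint8, blue, green, red), "intrinsics" (3x3 intrinsics, pixels), "D" ([k1, k2, p1, p2, k3] as OpenCV has them; the pictures are not rectified), "R" (3x3) and "t" (3): a world point X has camera coordinates R X + t; the wrist camera has in their place "tool_from_camera" (4x4, takes a point from camera to tool coordinates, whose origin is the TCP and whose axes are the tool frame's). Camera axes: x right, y down, z forward; pixel columns grow to the right and rows downward; lengths in m; the calibration is good to about 2 mm. A picture is of the moment at which its call begins: read the wrist's pose just before it. There is no depth.
- ctrl.hand_in(): hands the job in, once; it reports no verdict.
The state is a dict: "time_s": time; "q": joint angles; "dq": joint speeds; "joint_efforts": joint torques, N m; "eef_pos": TCP position; "eef_rot": TCP orientation; "wrist_force": force on the tool from outside, world axes, zero at the start; "torque": the same for the moment, N m; "opening": opening from 0.0 (shut) to 1.0 (fully open).
Only numpy, scipy, OpenCV 4.12 (cv2) and the standard library are available. Lean on these libraries where they do the work, as an engineer would, in place of code of your own. Each camera call takes 0.05 s, during which the arm holds its last target.

## Working session

There is one attempt and no reset: what is moved stays moved. The work goes in short steps, Python scripts to look and compute and a tool call to move; the robot and the scene stay as the last step left them, time stands still between calls to the robot, and variables do not carry over. Pictures are saved under pics/ and viewed, and the job is handed in when it is done.

Besides the shell and the picture viewer there is one more tool, called after "Emit:" as name(argument=value, ...) on one line, values as JSON. servo_tool: Moves the arm, as the interface text tells. Its arguments: {"type":"object","properties":{"targets":{"type":"array","items":{"type":"array","items":{"type":"number"}}}},"required":["targets"]}

```bash
mkdir -p pics; python3 - <<'E'
from bench import ctrl
import cv2
o=ctrl.get_obs(); print({k:o[k] for k in('time_s','q','eef_pos','eef_rot','wrist_force','opening')})
for n in('top','side','wrist'):
    c=ctrl.camera(n); cv2.imwrite(f'pics/{n}0.png',c['pixels'])
    print(n,{k:(v.tolist() if hasattr(v,'tolist') else v) for k,v in c.items() if k!='pixels'})
E
```

```text
{'time_s': 0.0, 'q': array([ 9.71693263e-01,  1.81516210e-01,  1.60798905e+00, -1.35635145e-05,
        1.35381973e+00, -2.06307071e-01]), 'eef_pos': array([0.21977028, 0.53075048, 0.23040729]), 'eef_rot': array([ 0.69327745,  0.13741691,  0.6937489 , -0.13854754]), 'wrist_force': array([-0.64056963,  0.48387895,  0.28709705]), 'opening': 0.9974489010652587}
top {'intrinsics': [[403.6683865619939, 0.0, 281.16382996424556], [0.0, 403.6683865619939, 214.3869035362799], [0.0, 0.0, 1.0]], 'D': [-0.12176349834758347, 0.0, 0.0, 0.0, 0.0], 'R': [[-0.020153723422067518, -0.9996726082067028, 0.015764004359148705], [-0.9803592799627158, 0.01666549069740937, -0.19651448702525817], [0.1961874349269408, -0.019414886582800644, -0.9803741900701816]], 't': [-0.05458819792174478, 0.597525104867685, 0.8367296282584109]}
side {'intrinsics': [[543.197968581118, 0.0, 268.4308721986205], [0.0, 543.197968581118, 209.75536718181144], [0.0, 0.0, 1.0]], 'D': [-0.1333166236938144, 0.0, 0.0, 0.0, 0.0], 'R': [[0.8141851854427065, -0.5805713554432749, -0.006275750503713882], [-0.35946211874040673, -0.49555748868118876, -0.7907020681664182], [0.4559489763079679, 0.6460338045727579, -0.612168975327045]], 't': [-0.5013674142803874, 0.2596240653553557, 0.9019751095183891]}
wrist {'intrinsics': [[315.51050192302876, 0.0, 278.50467393235454], [0.0, 315.51050192302876, 211.34208471966062], [0.0, 0.0, 1.0]], 'D': [-0.06312392249754081, 0.0, 0.0, 0.0, 0.0], 'tool_from_camera': [[0.0005013707036731394, -0.29582213373259447, 0.9552429082810876, -0.1419848894398263], [0.9999998730010796, 0.0001972604624984316, -0.00046377379537880785, -0.0014462894012085004], [-5.123710416750144e-05, 0.9552430194888646, 0.29582219506412005, -0.0765055560552371], [0.0, 0.0, 0.0, 1.0]]}
```

View pics/top0.png

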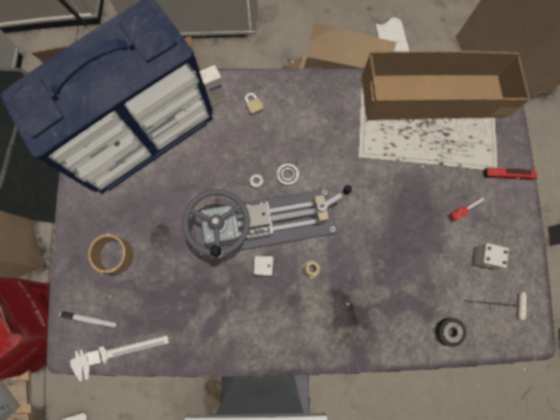

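View pics/side0.png

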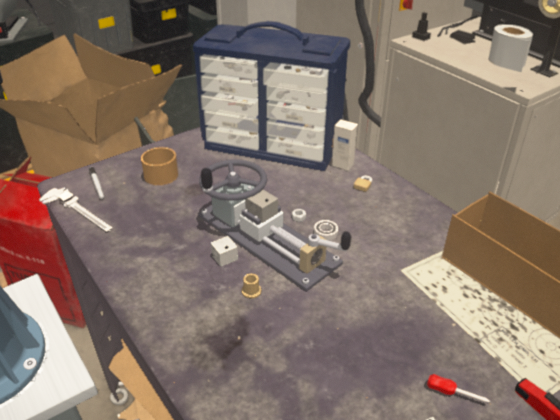

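```bash
python3 - <<'E'
import cv2
a=cv2.imread('pics/top0.png')[150:290,170:370]; cv2.imwrite('pics/top0c.png',cv2.resize(a,None,fx=4,fy=4,interpolation=cv2.INTER_CUBIC))
a=cv2.imread('pics/side0.png')[150:300,190:360]; cv2.imwrite('pics/side0c.png',cv2.resize(a,None,fx=4,fy=4,interpolation=cv2.INTER_CUBIC))
E
```

```text
(no output)
```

View pics/top0c.png

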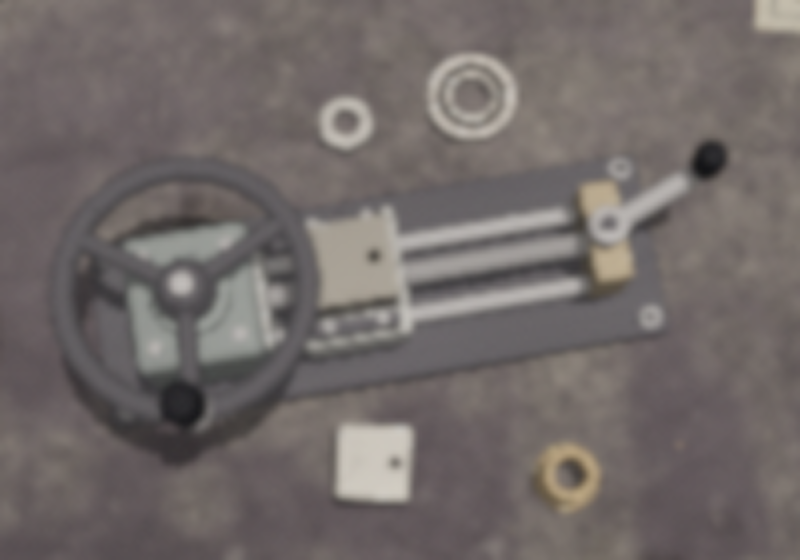

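View pics/side0c.png

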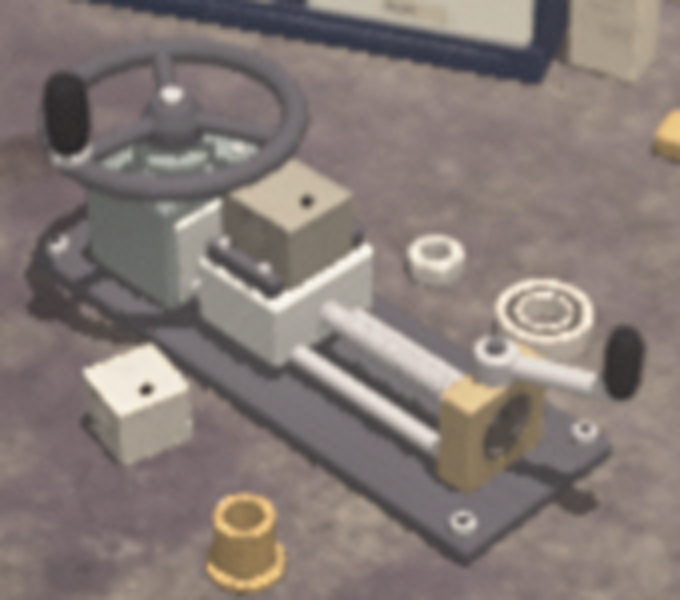

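View pics/wrist0.png

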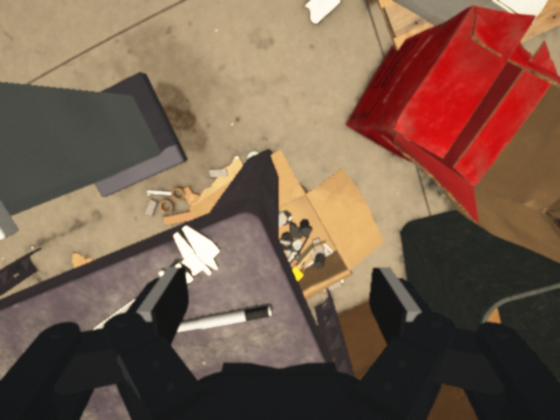

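```bash
cat > h.py <<'E'
import numpy as np,cv2
C={'top':dict(K=[[403.6683865619939,0,281.16382996424556],[0,403.6683865619939,214.3869035362799],[0,0,1]],D=[-0.12176349834758347,0,0,0,0],R=[[-0.020153723422067518,-0.9996726082067028,0.015764004359148705],[-0.9803592799627158,0.01666549069740937,-0.19651448702525817],[0.1961874349269408,-0.019414886582800644,-0.9803741900701816]],t=[-0.05458819792174478,0.597525104867685,0.8367296282584109],o=(170,150)),
'side':dict(K=[[543.197968581118,0,268.4308721986205],[0,543.197968581118,209.75536718181144],[0,0,1]],D=[-0.1333166236938144,0,0,0,0],R=[[0.8141851854427065,-0.5805713554432749,-0.006275750503713882],[-0.35946211874040673,-0.49555748868118876,-0.7907020681664182],[0.4559489763079679,0.6460338045727579,-0.612168975327045]],t=[-0.5013674142803874,0.2596240653553557,0.9019751095183891],o=(190,150))}
for c in C.values():
    for k in 'KDRt': c[k]=np.array(c[k],float)
def crop(n,u,v,f=4):
    o=C[n]['o']; return ((u+.5)/f-.5+o[0],(v+.5)/f-.5+o[1])
def ray(n,p):
    c=C[n]; x=cv2.undistortPoints(np.array([[p]],float),c['K'],c['D'])[0,0]
    d=c['R'].T@np.array([x[0],x[1],1]); return -c['R'].T@c['t'], d
def atz(n,p,z):
    o,d=ray(n,p); return o+d*(z-o[2])/d[2]
def proj(n,X):
    c=C[n]; return cv2.projectPoints(np.array([X],float),cv2.Rodrigues(c['R'])[0],c['t'],c['K'],c['D'])[0][0,0]
def tri(a,b):
    (o1,d1),(o2,d2)=ray('top',a),ray('side',b)
    A=np.stack([d1,-d2],1); s=np.linalg.lstsq(A,o2-o1,rcond=None)[0]
    p,q=o1+s[0]*d1,o2+s[1]*d2; return (p+q)/2,np.linalg.norm(p-q)
E
python3 - <<'E'
from h import *
np.set_printoptions(precision=4,suppress=True)
def T(n,*a): return crop(n,*a)
print('hub tri',tri(T('top',182,283),T('side',172,95)))
print('pivot tri',tri(T('top',607,224),T('side',495,347)))
print('handle top z.155',atz('top',T('top',183,403),.155),'side mid z.137',atz('side',T('side',67,113),.137))
print('knob top z.112',atz('top',T('top',710,156),.112),'side mid .098',atz('side',T('side',624,363),.098))
for n,u,v in(('top',620,168),('top',651,317),('side',58,243),('side',462,521),('side',585,430)): print(n,atz(n,T(n,u,v),.014))
print('rim L,R,T',atz('top',T('top',52,300),.106),atz('top',T('top',320,280),.106),atz('top',T('top',188,157),.108))
print('spare',atz('top',T('top',374,463),.039),'bush',atz('top',T('top',571,473),.034),'nut',atz('top',T('top',346,122),.014),'brg',atz('top',T('top',472,95),.015))
print('spare',atz('side',T('side',137,375),.039),'bush',atz('side',T('side',246,513),.034),'nut',atz('side',T('side',437,250),.014),'brg',atz('side',T('side',545,308),.015))
E
```

```text
hub tri (array([0.575 , 0.072 , 0.1182]), np.float64(0.0013147784806959023))
pivot tri (array([ 0.6106, -0.1537,  0.0828]), np.float64(0.001852958229625475))
handle top z.155 [0.508  0.0658 0.155 ] side mid z.137 [0.5097 0.0653 0.137 ]
knob top z.112 [ 0.6395 -0.2062  0.112 ] side mid .098 [ 0.6407 -0.2111  0.098 ]
top [ 0.6588 -0.1708  0.014 ]
top [ 0.5691 -0.1852  0.014 ]
side [0.5243 0.1185 0.014 ]
side [ 0.5713 -0.1833  0.014 ]
side [ 0.661  -0.1695  0.014 ]
rim L,R,T [0.5687 0.1427 0.106 ] [0.5771 0.0016 0.106 ] [0.6444 0.0715 0.108 ]
spare [ 0.4858 -0.0237  0.039 ] bush [ 0.4784 -0.1335  0.034 ] nut [ 0.6896 -0.0087  0.014 ] brg [ 0.7049 -0.084   0.015 ]
spare [ 0.4874 -0.0273  0.039 ] bush [ 0.4799 -0.1353  0.034 ] nut [ 0.6912 -0.0104  0.014 ] brg [ 0.7061 -0.0851  0.015 ]
```

```bash
cat >> h.py <<'E'
from scipy.spatial.transform import Rotation as Ro
W=np.array([.575,.0715]); 
def toolR(o): q=o['eef_rot']; return Ro.from_quat([q[1],q[2],q[3],q[0]]).as_matrix()
E
python3 - <<'E'
from h import *
from bench import ctrl
np.set_printoptions(precision=4,suppress=True)
o=ctrl.get_obs(); R=toolR(o); print(R, o['time_s'])
# target: tool y along world -? keep sign near current; desired: y axis -> world
for P in ([.40,.10,.231],[.52,.02,.231]): print(P,(R.T@(np.array(P)-o['eef_pos'])*1000).round(1))
E
```

```text
[[-0.0008  0.3828  0.9238]
 [-0.0011  0.9238 -0.3828]
 [-1.     -0.0013 -0.0003]] 0.15
[0.4, 0.1, 0.231] [  -0.1 -329.1  331.4]
[0.52, 0.02, 0.231] [  -0.1 -357.1  472.9]
```

Emit:
servo_tool(targets=[[-0.05, 0, 0, 0, -20, 27, -1], [-0.1, 0, 0, 0, -50, 66, -1], [-0.15, 0, 0, 0, -85, 113, -1], [-0.2, 0, 0, 0, -120, 159, -1], [-0.25, 0, 0, 0, -155, 205, -1], [-0.3, 0, 0, 0, -190, 252, -1], [-0.35, 0, 0, 0, -225, 298, -1], [-0.393, 0, 0, 0, -250, 331, -1]])

```text
time_s: 1.15
eef_pos: [0.4308, 0.1711, 0.2308]
eef_rot: [0.707, -0.0, 0.707, -0.0]
wrist_force: [0.2, 0.1, 0.5]
opening: -0.0
```

```bash
python3 - <<'E'
from h import *
from bench import ctrl
np.set_printoptions(precision=4,suppress=True)
o=ctrl.get_obs(); R=toolR(o); print(o['time_s'],o['eef_pos'],R,o['opening'],o['q'])
for P in ([.52,.02,.231],[.522,.025,.126]): print(P,(R.T@(np.array(P)-o['eef_pos'])*1000).round(1))
E
```

```text
1.15 [0.4308 0.1711 0.2308] [[-0.0005 -0.0001  1.    ]
 [-0.0013  1.      0.0001]
 [-1.     -0.0013 -0.0005]] -0.00015608592576873032 [ 0.1219 -0.0751  1.876  -0.0012  1.3413 -1.4488]
[0.52, 0.02, 0.231] [  -0.  -151.1   89.2]
[0.522, 0.025, 0.126] [ 105.  -145.9   91.3]
```

Emit:
servo_tool(targets=[[0, 0, 0, 0, -40, 24, -1], [0, 0, 0, 0, -85, 50, -1], [0, 0, 0, 0, -125, 75, -1], [0, 0, 0, 0, -146, 90, -1], [0, 0, 0, 30, -146, 90, -1], [0, 0, 0, 70, -146, 90, -1], [0, 0, 0, 104, -146, 90, -1], [0, 0, 0, 104, -146, 90, -1]])

```text
time_s: 2.15
eef_pos: [0.5181, 0.0259, 0.1242]
eef_rot: [0.705, -0.0, 0.71, 0.0]
wrist_force: [-0.7, 0.5, 0.0]
opening: -0.0
```

```bash
cat > look.py <<'E'
import sys
from h import *
from bench import ctrl
np.set_printoptions(precision=4,suppress=True)
i=sys.argv[1]
o=ctrl.get_obs(); print(o['time_s'],o['eef_pos'],o['wrist_force'])
ims=[]
for n,w,h in(('top',200,140),('side',170,150)):
    p=ctrl.camera(n)['pixels']; x,y=C[n]['o']
    cv2.imwrite(f'pics/{n}{i}.png',p); 
    ims.append(cv2.resize(p[y-20:y+h,x:x+w],None,fx=4,fy=4,interpolation=cv2.INTER_CUBIC)[:, :])
for n,m in zip(('top','side'),ims): cv2.imwrite(f'pics/{n}{i}c.png',m[:600] if False else cv2.resize(m,None,fx=.85,fy=.85))
E
sed -i 's/p\[y-20:y+h/p[y:y+h/; s/cv2.resize(m,None,fx=.85,fy=.85)/m/' look.py; python3 look.py 1
```

```text
2.15 [0.5181 0.0259 0.1242] [-0.6671  0.5366  0.012 ]
```

View pics/side1c.png

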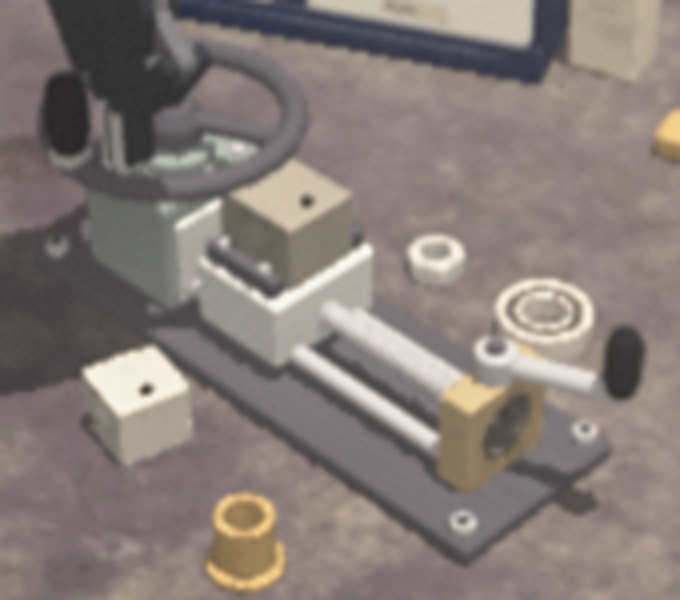

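View pics/top1c.png

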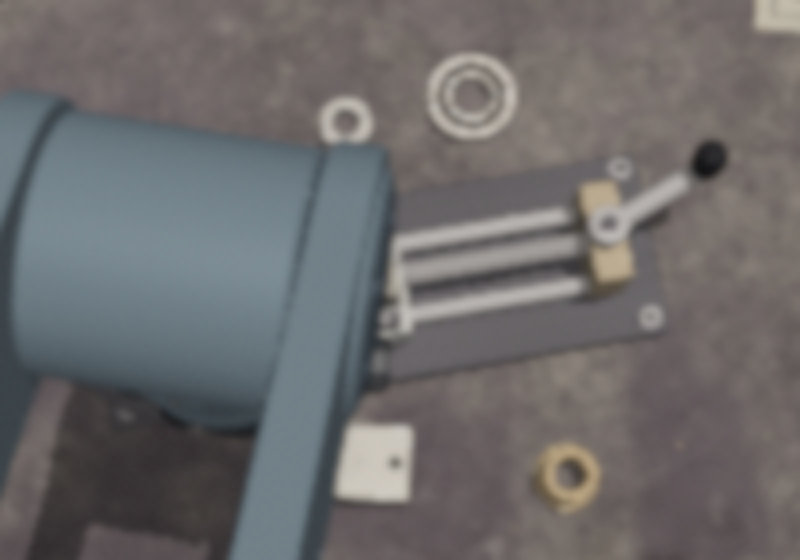

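```bash
cat > plan.py <<'E'
import sys
from h import *
from bench import ctrl
# plan.py endangle step r  : rows along circle
np.set_printoptions(precision=4,suppress=True)
o=ctrl.get_obs(); p=o['eef_pos']; R=toolR(o)
d=p[:2]-W; a0=np.degrees(np.arctan2(d[1],d[0]))%360; r0=np.hypot(*d)*1000
print('t',o['time_s'],'ang',a0.round(1),'r',r0.round(1),'F',o['wrist_force'],'p',p,'q',o['q'].round(2))
step=float(sys.argv[1]); rt=float(sys.argv[2]) if len(sys.argv)>2 else 65
z=float(sys.argv[3]) if len(sys.argv)>3 else .125
rows=[]
for k in range(1,9):
    a=np.radians(a0-step*k); r=r0+(rt-r0)*min(1,k/3)
    X=np.array([*(W+r/1000*np.array([np.cos(a),np.sin(a)])),z])
    s=(R.T@(X-p)*1000).round().astype(int)
    rv=R.T@ (Ro.from_matrix(np.array([[0,0,1],[0,1,0],[-1,0,0]])@R.T).as_rotvec())
    f=min(1,k/4)
    rows.append([round(float(x),3) for x in np.round(rv*f,3)+0.0]+[int(x) for x in s]+[-1])
print(rows)
E
python3 plan.py 3
```

```text
t 2.25 ang 220.6 r 71.0 F [ 0.1109 -1.0559  0.4361] p [0.5211 0.0253 0.1277] q [-0.18  0.18  1.83 -0.    1.13 -1.75]
[[0.0, 0.0, 0.0, 3, 4, -1, -1], [0.0, 0.0, 0.001, 3, 8, -1, -1], [0.0, 0.0, 0.001, 3, 12, -1, -1], [0.001, 0.0, 0.001, 3, 15, -3, -1], [0.001, 0.0, 0.001, 3, 18, -5, -1], [0.001, 0.0, 0.001, 3, 21, -6, -1], [0.001, 0.0, 0.001, 3, 24, -7, -1], [0.001, 0.0, 0.001, 3, 28, -8, -1]]
```

Emit:
servo_tool(targets=[[0, 0, 0, 3, 4, -1, -1], [0, 0, 0, 3, 8, -1, -1], [0, 0, 0, 3, 12, -1, -1], [0, 0, 0, 3, 15, -3, -1], [0, 0, 0, 3, 18, -5, -1], [0, 0, 0, 3, 21, -6, -1], [0, 0, 0, 3, 24, -7, -1], [0, 0, 0, 3, 28, -8, -1]])

```text
time_s: 3.25
eef_pos: [0.5132, 0.0532, 0.1248]
eef_rot: [0.707, -0.001, 0.707, -0.0]
wrist_force: [0.8, -1.1, -0.1]
opening: -0.007
```

```bash
python3 plan.py 4; python3 look.py 2
```

```text
t 3.25 ang 196.5 r 64.4 F [ 0.8341 -1.1284 -0.0674] p [0.5132 0.0532 0.1248] q [-0.13  0.18  1.85 -0.    1.12 -1.7 ]
[[0.0, 0.0, 0.0, 0, 4, -1, -1], [0.0, 0.0, 0.001, 0, 9, -2, -1], [0.0, 0.0, 0.001, 0, 13, -3, -1], [0.0, 0.0, 0.001, 0, 18, -3, -1], [0.0, 0.0, 0.001, 0, 22, -3, -1], [0.0, 0.0, 0.001, 0, 27, -3, -1], [0.0, 0.0, 0.001, 0, 31, -2, -1], [0.0, 0.0, 0.001, 0, 36, -1, -1]]
3.25 [0.5132 0.0532 0.1248] [ 0.8341 -1.1284 -0.0674]
```

View pics/side2c.png

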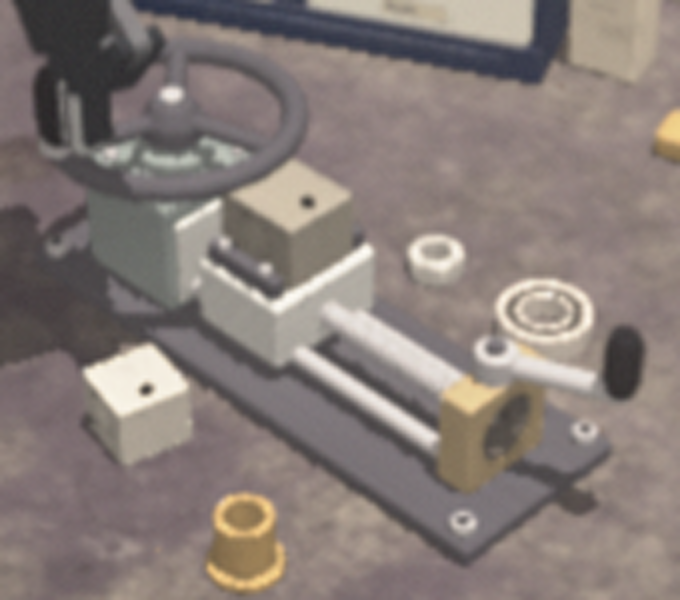

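Emit:
servo_tool(targets=[[0, 0, 0, 0, 4, -1, -1], [0, 0, 0, 0, 9, -2, -1], [0, 0, 0, 0, 13, -3, -1], [0, 0, 0, 0, 18, -3, -1], [0, 0, 0, 0, 22, -3, -1], [0, 0, 0, 0, 27, -3, -1], [0, 0, 0, 0, 31, -2, -1], [0, 0, 0, 0, 36, -1, -1]])

```text
time_s: 4.35
eef_pos: [0.5115, 0.09, 0.1245]
eef_rot: [0.707, -0.001, 0.708, 0.0]
wrist_force: [0.8, -2.4, -0.3]
opening: 0.0
```

```bash
python3 plan.py 4.5; python3 look.py 3
```

```text
t 4.35 ang 163.8 r 66.1 F [ 0.8081 -2.39   -0.347 ] p [0.5115 0.09   0.1245] q [-0.05  0.18  1.84 -0.    1.12 -1.63]
[[0.0, 0.0, 0.0, -1, 5, 2, -1], [0.0, -0.001, 0.0, -1, 9, 4, -1], [0.001, -0.001, 0.001, -1, 14, 7, -1], [0.001, -0.001, 0.001, -1, 18, 10, -1], [0.001, -0.001, 0.001, -1, 22, 13, -1], [0.001, -0.001, 0.001, -1, 26, 16, -1], [0.001, -0.001, 0.001, -1, 30, 20, -1], [0.001, -0.001, 0.001, -1, 33, 24, -1]]
4.35 [0.5115 0.09   0.1245] [ 0.8081 -2.39   -0.347 ]
```

View pics/side3c.png

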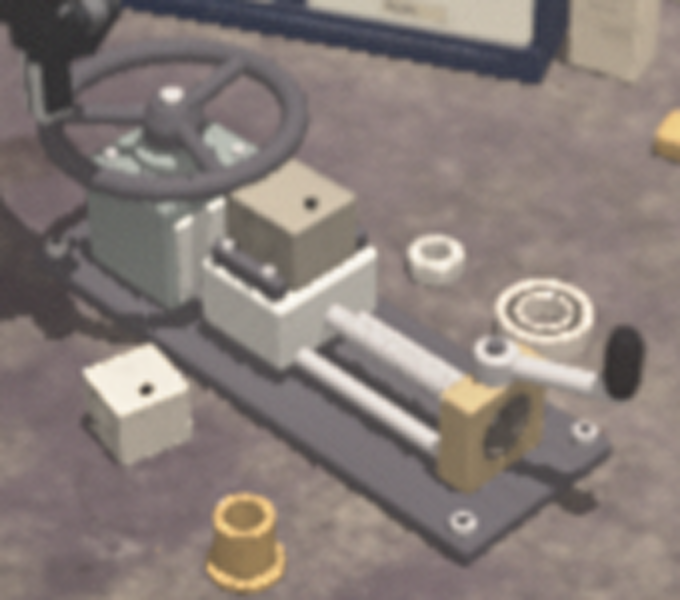

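Emit:
servo_tool(targets=[[0, 0, 0, -1, 5, 2, -1], [0, 0, 0, -1, 9, 4, -1], [0, 0, 0, -1, 14, 7, -1], [0, 0, 0, -1, 18, 10, -1], [0, 0, 0, -1, 22, 13, -1], [0, 0, 0, -1, 26, 16, -1], [0, 0, 0, -1, 30, 20, -1], [0, 0, 0, -1, 33, 24, -1]])

```text
time_s: 5.45
eef_pos: [0.5355, 0.1238, 0.1253]
eef_rot: [0.706, -0.001, 0.708, 0.0]
wrist_force: [-0.6, -2.9, 0.5]
opening: -0.0
```

```bash
python3 plan.py 4.5; python3 look.py 4
```

```text
t 5.45 ang 127.1 r 65.6 F [-0.5923 -2.907   0.5066] p [0.5355 0.1238 0.1253] q [ 0.01  0.25  1.76 -0.    1.14 -1.56]
[[0.0, -0.001, 0.0, 0, 3, 4, -1], [0.001, -0.001, 0.0, 0, 5, 9, -1], [0.001, -0.002, 0.0, 0, 7, 14, -1], [0.001, -0.002, 0.0, 0, 9, 18, -1], [0.001, -0.002, 0.0, 0, 11, 23, -1], [0.001, -0.002, 0.0, 0, 12, 28, -1], [0.001, -0.002, 0.0, 0, 12, 33, -1], [0.001, -0.002, 0.0, 0, 13, 38, -1]]
5.45 [0.5355 0.1238 0.1253] [-0.5923 -2.907   0.5066]
```

View pics/side4c.png

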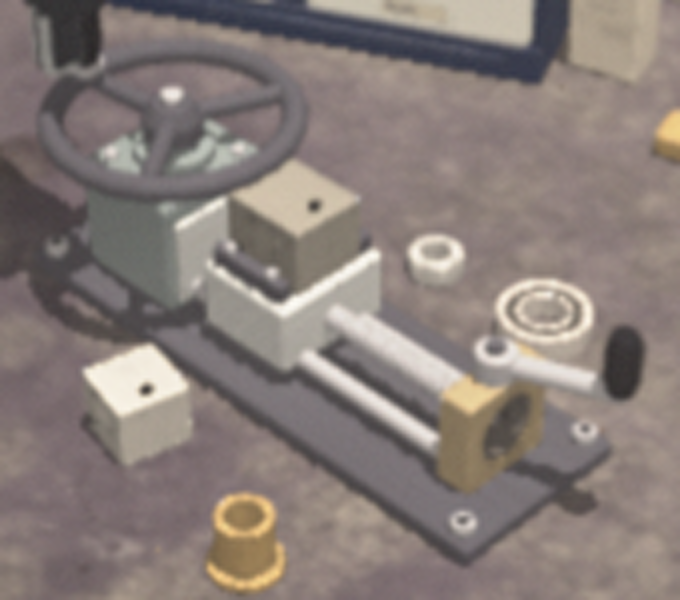

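```bash
python3 - <<'E'
from bench import ctrl
import cv2
p=ctrl.camera('wrist')['pixels']; cv2.imwrite('pics/w4.png',p)
p=cv2.imread('pics/side4.png')[70:220,150:300]; cv2.imwrite('pics/side4d.png',cv2.resize(p,None,fx=4,fy=4,interpolation=cv2.INTER_CUBIC))
E
```

```text
(no output)
```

View pics/w4.png

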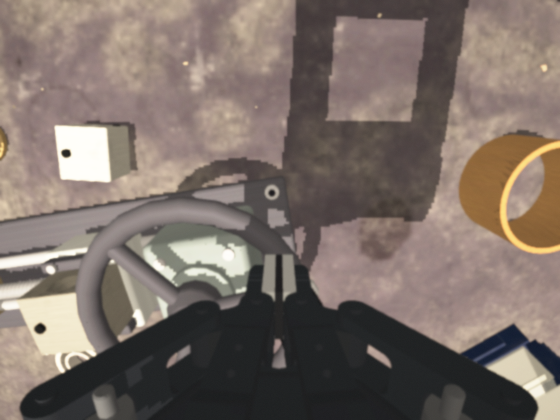

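View pics/side4d.png

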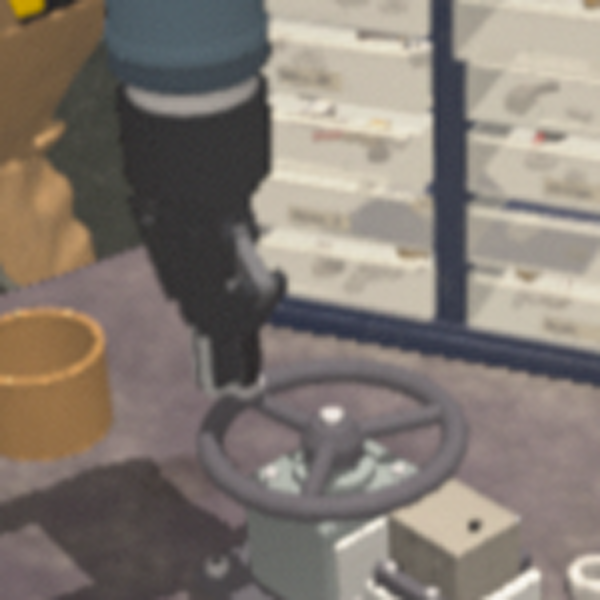

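Emit:
servo_tool(targets=[[0, 0, 0, 0, 3, 4, -1], [0, 0, 0, 0, 5, 9, -1], [0, 0, 0, 0, 7, 14, -1], [0, 0, 0, 0, 9, 18, -1], [0, 0, 0, 0, 11, 23, -1], [0, 0, 0, 0, 12, 28, -1], [0, 0, 0, 0, 12, 33, -1], [0, 0, 0, 0, 13, 38, -1]])

```text
time_s: 6.6
eef_pos: [0.5739, 0.137, 0.1253]
eef_rot: [0.707, -0.0, 0.708, 0.001]
wrist_force: [-2.6, -2.7, 0.6]
opening: -0.003
```

```bash
python3 plan.py 4.5; python3 look.py 5
```

```text
t 6.6 ang 91.0 r 65.6 F [-2.6416 -2.7417  0.6284] p [0.5739 0.137  0.1253] q [ 0.03  0.33  1.65  0.    1.16 -1.54]
[[0.0, 0.0, 0.0, 0, 0, 5, -1], [0.001, -0.001, 0.0, 0, -1, 10, -1], [0.001, -0.001, 0.0, 0, -2, 15, -1], [0.001, -0.002, -0.001, 0, -3, 20, -1], [0.001, -0.002, -0.001, 0, -5, 25, -1], [0.001, -0.002, -0.001, 0, -7, 30, -1], [0.001, -0.002, -0.001, 0, -10, 34, -1], [0.001, -0.002, -0.001, 0, -12, 38, -1]]
6.6 [0.5739 0.137  0.1253] [-2.6416 -2.7417  0.6284]
```

View pics/side5c.png

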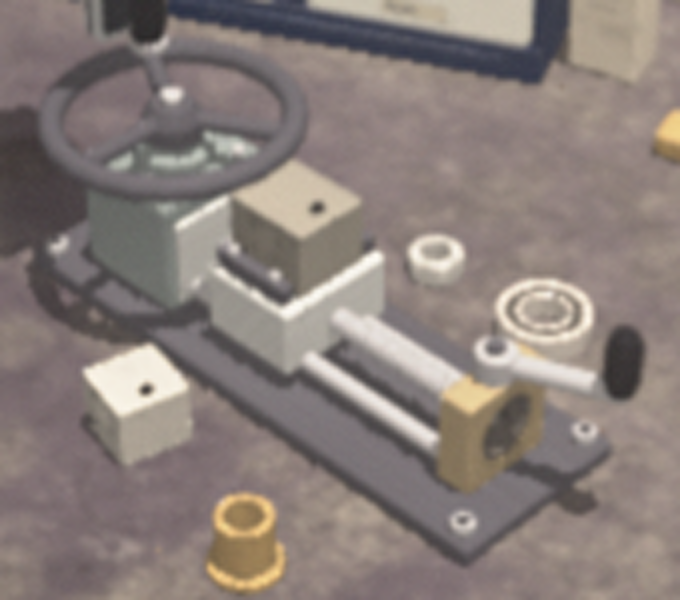

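Emit:
servo_tool(targets=[[0, 0, 0, 0, 0, 5, -1], [0, 0, 0, 0, -1, 10, -1], [0, 0, 0, 0, -2, 15, -1], [0, 0, 0, 0, -3, 20, -1], [0, 0, 0, 0, -5, 25, -1], [0, 0, 0, 0, -7, 30, -1], [0, 0, 0, 0, -10, 34, -1], [0, 0, 0, 0, -12, 38, -1]])

```text
time_s: 7.7
eef_pos: [0.6123, 0.125, 0.1253]
eef_rot: [0.707, -0.0, 0.708, 0.001]
wrist_force: [-5.1, -0.9, 0.5]
opening: 0.001
```

```bash
python3 plan.py 4.5; python3 look.py 6
```

```text
t 7.7 ang 55.1 r 65.2 F [-5.1347 -0.8774  0.4598] p [0.6123 0.125  0.1253] q [ 0.01  0.4   1.56  0.    1.19 -1.56]
[[0.0, 0.0, 0.0, 0, -3, 4, -1], [0.001, -0.001, 0.0, 0, -7, 8, -1], [0.001, -0.001, -0.001, 0, -10, 11, -1], [0.001, -0.001, -0.001, 0, -14, 15, -1], [0.001, -0.001, -0.001, 0, -19, 17, -1], [0.001, -0.001, -0.001, 0, -23, 20, -1], [0.001, -0.001, -0.001, 0, -28, 22, -1], [0.001, -0.001, -0.001, 0, -32, 24, -1]]
7.7 [0.6123 0.125  0.1253] [-5.1347 -0.8774  0.4598]
```

View pics/side6c.png

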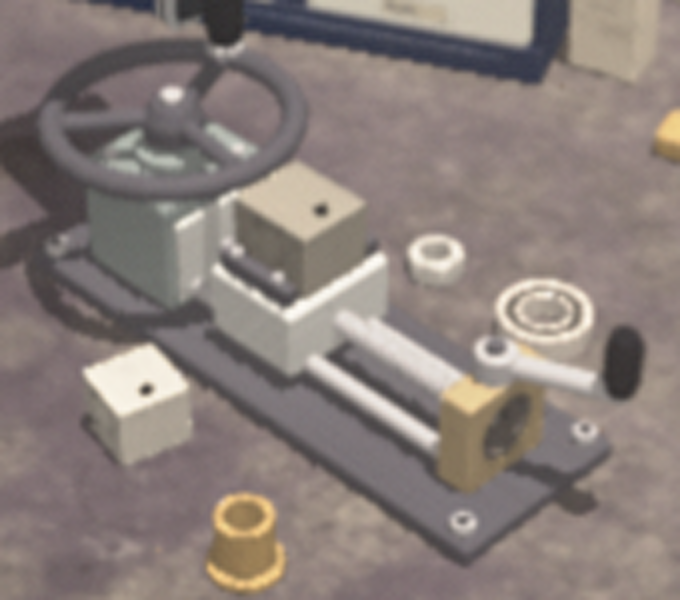

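Emit:
servo_tool(targets=[[0, 0, 0, 0, -3, 4, -1], [0, 0, 0, 0, -6, 8, -1], [0, 0, 0, 0, -9, 12, -1], [0, 0, 0, 0, -13, 16, -1], [0, 0, 0, 0, -17, 19, -1], [0, 0, 0, 0, -21, 21, -1], [0, 0, 0, 0, -26, 24, -1], [0, 0, 0, 0, -30, 25, -1]])

```text
time_s: 8.8
eef_pos: [0.6381, 0.0946, 0.1254]
eef_rot: [0.707, 0.0, 0.707, 0.001]
wrist_force: [-1.3, 2.2, -0.1]
opening: 0.002
```

```bash
python3 plan.py 4.5; python3 look.py 7
```

```text
t 8.8 ang 20.1 r 67.2 F [-1.3037  2.2025 -0.0774] p [0.6381 0.0946 0.1254] q [-0.04  0.44  1.5   0.    1.2  -1.61]
[[0.0, 0.0, 0.0, 0, -5, 1, -1], [0.0, 0.0, -0.001, 0, -10, 1, -1], [0.001, 0.0, -0.001, 0, -16, 1, -1], [0.001, 0.0, -0.001, 0, -21, 2, -1], [0.001, 0.0, -0.001, 0, -26, 2, -1], [0.001, 0.0, -0.001, 0, -31, 1, -1], [0.001, 0.0, -0.001, 0, -36, 1, -1], [0.001, 0.0, -0.001, 0, -41, -1, -1]]
8.8 [0.6381 0.0946 0.1254] [-1.3037  2.2025 -0.0774]
```

View pics/side7c.png

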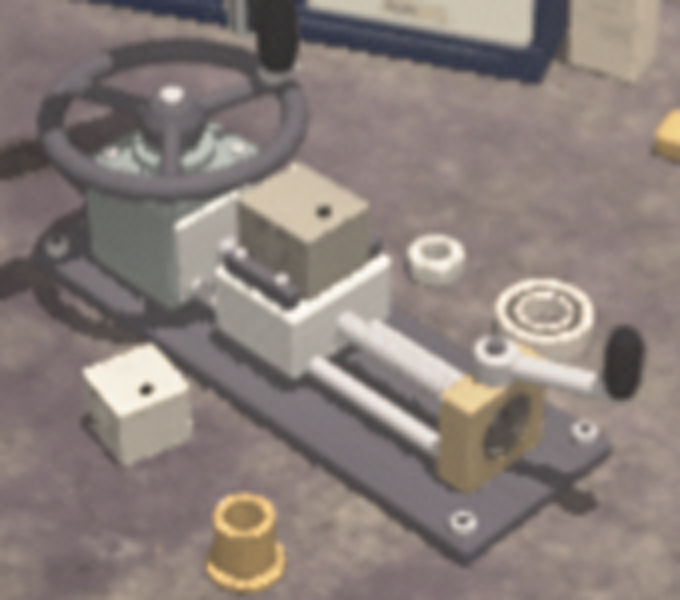

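Transition went smoothly (2 N). Continue around.

Emit:
servo_tool(targets=[[0, 0, 0, 0, -5, 0, -1], [0, 0, 0, 0, -10, 1, -1], [0, 0, 0, 0, -16, 1, -1], [0, 0, 0, 0, -21, 2, -1], [0, 0, 0, 0, -26, 2, -1], [0, 0, 0, 0, -31, 1, -1], [0, 0, 0, 0, -36, 1, -1], [0, 0, 0, 0, -41, -1, -1]])

```text
time_s: 9.9
eef_pos: [0.6374, 0.0529, 0.1255]
eef_rot: [0.707, 0.0, 0.707, 0.0]
wrist_force: [-0.7, 1.7, -0.1]
opening: -0.005
```

```bash
python3 plan.py 4.5; python3 look.py 8
```

```text
t 9.9 ang 343.4 r 65.1 F [-0.729   1.6947 -0.096 ] p [0.6374 0.0529 0.1255] q [-0.1   0.43  1.52  0.    1.19 -1.67]
[[0.0, 0.0, 0.0, 0, -5, -2, -1], [0.0, 0.001, 0.0, 0, -9, -4, -1], [0.0, 0.001, 0.0, 0, -14, -6, -1], [0.0, 0.001, -0.001, 0, -18, -9, -1], [0.0, 0.001, -0.001, 0, -22, -12, -1], [0.0, 0.001, -0.001, 0, -26, -15, -1], [0.0, 0.001, -0.001, 0, -30, -19, -1], [0.0, 0.001, -0.001, 0, -33, -23, -1]]
9.9 [0.6374 0.0529 0.1255] [-0.729   1.6947 -0.096 ]
```

View pics/side8c.png

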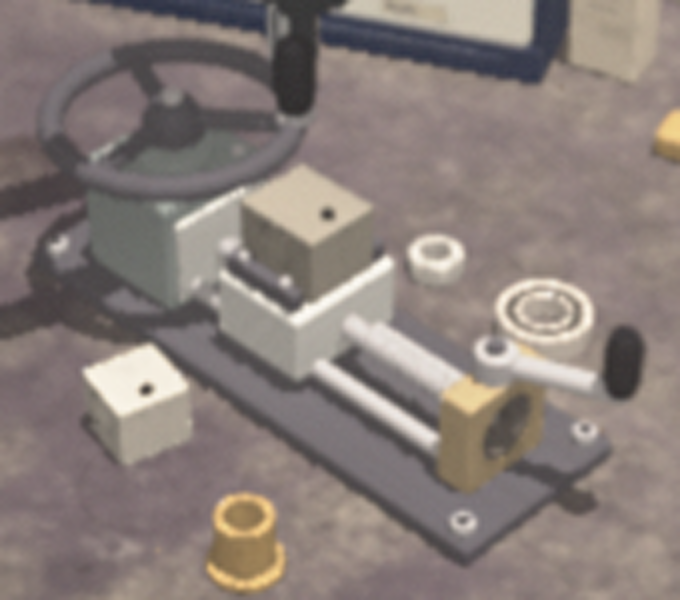

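Emit:
servo_tool(targets=[[0, 0, 0, 0, -5, -1, -1], [0, 0, 0, 0, -10, -3, -1], [0, 0, 0, 0, -15, -5, -1], [0, 0, 0, 0, -20, -8, -1], [0, 0, 0, 0, -24, -11, -1], [0, 0, 0, 0, -28, -14, -1], [0, 0, 0, 0, -32, -18, -1], [0, 0, 0, 0, -35, -22, -1]])

```text
time_s: 11.0
eef_pos: [0.6151, 0.0169, 0.1256]
eef_rot: [0.708, -0.0, 0.707, -0.0]
wrist_force: [1.4, 1.8, 0.7]
opening: -0.001
```

```bash
python3 plan.py 4.5; python3 look.py 9
```

```text
t 11.0 ang 306.3 r 67.7 F [1.4036 1.7784 0.6774] p [0.6151 0.0169 0.1256] q [-0.16  0.38  1.59 -0.    1.18 -1.74]
[[0.0, 0.0, 0.0, 1, -2, -5, -1], [0.0, 0.001, 0.0, 1, -4, -10, -1], [0.0, 0.001, 0.0, 1, -5, -15, -1], [0.0, 0.001, 0.0, 1, -7, -20, -1], [0.0, 0.001, 0.0, 1, -9, -25, -1], [0.0, 0.001, 0.0, 1, -10, -30, -1], [0.0, 0.001, 0.0, 1, -10, -35, -1], [0.0, 0.001, 0.0, 1, -10, -40, -1]]
11.0 [0.6151 0.0169 0.1256] [1.4036 1.7784 0.6774]
```

View pics/side9c.png

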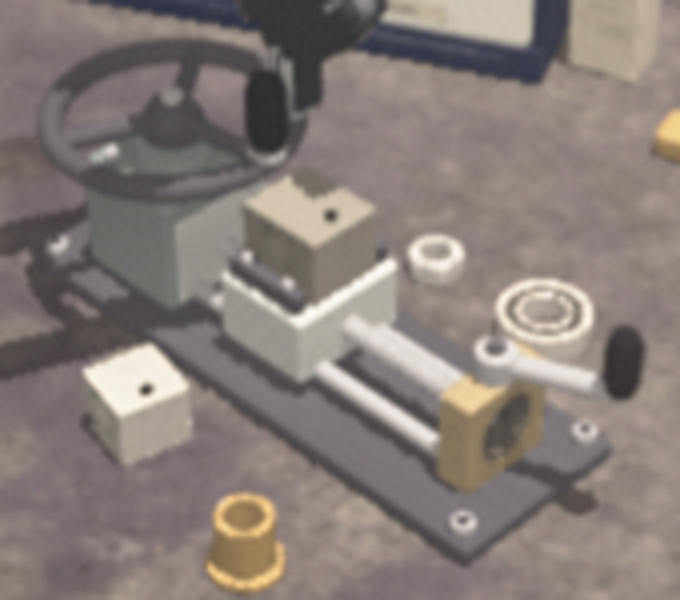

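Emit:
servo_tool(targets=[[0, 0, 0, 0, -2, -5, -1], [0, 0, 0, 0, -4, -10, -1], [0, 0, 0, 0, -5, -15, -1], [0, 0, 0, 0, -7, -20, -1], [0, 0, 0, 0, -9, -25, -1], [0, 0, 0, 0, -10, -30, -1], [0, 0, 0, 0, -10, -35, -1], [0, 0, 0, 0, -10, -40, -1]])

```text
time_s: 12.1
eef_pos: [0.5746, 0.0069, 0.1256]
eef_rot: [0.707, -0.0, 0.707, -0.0]
wrist_force: [2.7, 2.2, 0.3]
opening: 0.003
```

```bash
python3 plan.py 4 66; python3 look.py 10;  python3 - <<'E'
from h import *
for a in range(250,180,-5):
    X=[*(W+.065*np.array([np.cos(np.radians(a)),np.sin(np.radians(a))])),.137]; p=proj('side',X); print(a,((p-[190,150]+.5)*4-.5).round())
E
```

```text
t 12.1 ang 269.7 r 64.6 F [2.6871 2.175  0.2849] p [0.5746 0.0069 0.1256] q [-0.19  0.3   1.7  -0.    1.15 -1.76]
[[0.0, 0.0, 0.0, 1, 0, -5, -1], [0.0, 0.0, 0.0, 1, 0, -9, -1], [0.0, 0.001, 0.0, 1, 0, -14, -1], [0.0, 0.001, 0.001, 1, 1, -18, -1], [0.0, 0.001, 0.001, 1, 3, -23, -1], [0.0, 0.001, 0.001, 1, 4, -27, -1], [0.0, 0.001, 0.001, 1, 7, -31, -1], [0.0, 0.001, 0.001, 1, 9, -35, -1]]
12.1 [0.5746 0.0069 0.1256] [2.6871 2.175  0.2849]
250 [198. 135.]
245 [187. 136.]
240 [175. 137.]
235 [164. 137.]
230 [152. 137.]
225 [141. 137.]
220 [130. 135.]
215 [119. 133.]
210 [109. 131.]
205 [ 99. 128.]
200 [ 90. 125.]
195 [ 82. 121.]
190 [ 74. 117.]
185 [ 67. 112.]
```

View pics/side10c.png

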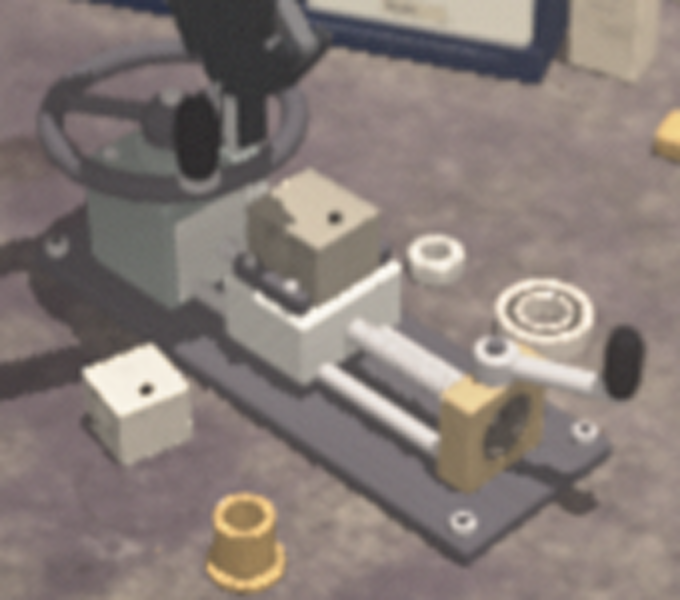

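Emit:
servo_tool(targets=[[0, 0, 0, 0, 0, -5, -1], [0, 0, 0, 0, 0, -9, -1], [0, 0, 0, 0, 0, -14, -1], [0, 0, 0, 0, 1, -18, -1], [0, 0, 0, 0, 3, -23, -1], [0, 0, 0, 0, 4, -27, -1], [0, 0, 0, 0, 7, -31, -1], [0, 0, 0, 0, 9, -35, -1]])

```text
time_s: 13.2
eef_pos: [0.5392, 0.0161, 0.1256]
eef_rot: [0.707, -0.0, 0.707, -0.0]
wrist_force: [4.9, 0.6, -0.8]
opening: -0.002
```

```bash
python3 plan.py 3.0 67; python3 look.py 11
```

```text
t 13.2 ang 237.1 r 66.0 F [ 4.8664  0.635  -0.8097] p [0.5392 0.0161 0.1256] q [-0.19  0.22  1.79 -0.    1.13 -1.76]
[[0.0, 0.0, 0.0, 1, 2, -3, -1], [0.0, 0.0, 0.0, 1, 4, -6, -1], [0.0, 0.0, 0.001, 1, 6, -9, -1], [0.0, 0.0, 0.001, 1, 8, -11, -1], [0.0, 0.0, 0.001, 1, 10, -14, -1], [0.0, 0.0, 0.001, 1, 13, -16, -1], [0.0, 0.0, 0.001, 1, 16, -18, -1], [0.0, 0.0, 0.001, 1, 19, -20, -1]]
13.2 [0.5392 0.0161 0.1256] [ 4.8664  0.635  -0.8097]
```

View pics/side11c.png

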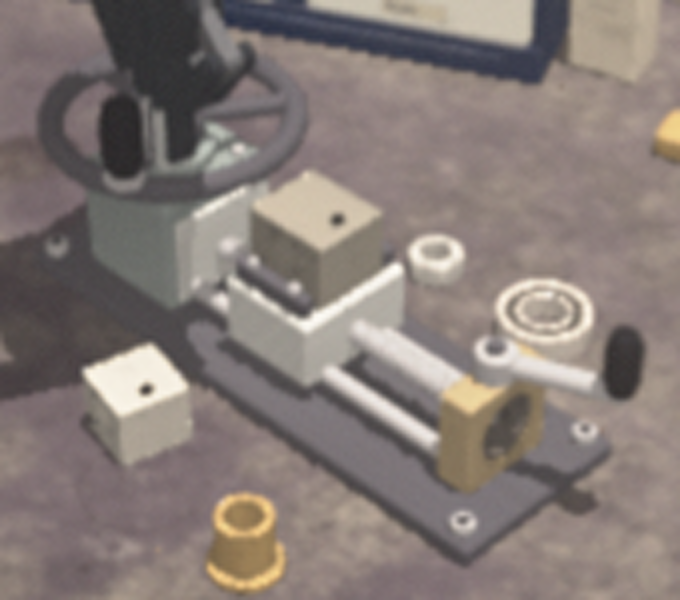

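Emit:
servo_tool(targets=[[0, 0, 0, 0, 2, -3, -1], [0, 0, 0, 0, 4, -6, -1], [0, 0, 0, 0, 6, -9, -1], [0, 0, 0, 0, 8, -11, -1], [0, 0, 0, 0, 10, -14, -1], [0, 0, 0, 0, 13, -16, -1], [0, 0, 0, 0, 13, -16, -1], [0, 0, 0, 0, 13, -16, -1]])

```text
time_s: 14.3
eef_pos: [0.5221, 0.0293, 0.1252]
eef_rot: [0.706, -0.0, 0.708, -0.0]
wrist_force: [-0.4, -0.2, -0.1]
opening: -0.001
```

```bash
python3 plan.py 1.0 65; python3 look.py 12; python3 - <<'E'
from h import *
for a in range(205,160,-5):
    X=[*(W+.065*np.array([np.cos(np.radians(a)),np.sin(np.radians(a))])),.137]; p=proj('side',X); print(a,((p-[190,150]+.5)*4-.5).round())
E
```

```text
t 14.3 ang 218.6 r 67.7 F [-0.4438 -0.1714 -0.1223] p [0.5221 0.0293 0.1252] q [-0.17  0.19  1.83 -0.    1.13 -1.74]
[[0.0, -0.001, 0.0, 0, 1, 0, -1], [0.0, -0.001, 0.0, 0, 3, 0, -1], [0.0, -0.002, 0.0, 0, 4, 0, -1], [0.0, -0.002, 0.001, 0, 5, -1, -1], [0.0, -0.002, 0.001, 0, 6, -1, -1], [0.0, -0.002, 0.001, 0, 7, -2, -1], [0.0, -0.002, 0.001, 0, 8, -2, -1], [0.0, -0.002, 0.001, 0, 9, -3, -1]]
14.3 [0.5221 0.0293 0.1252] [-0.4438 -0.1714 -0.1223]
205 [ 99. 128.]
200 [ 90. 125.]
195 [ 82. 121.]
190 [ 74. 117.]
185 [ 67. 112.]
180 [ 61. 107.]
175 [ 56. 102.]
170 [52. 96.]
165 [48. 91.]
```

View pics/side12c.png

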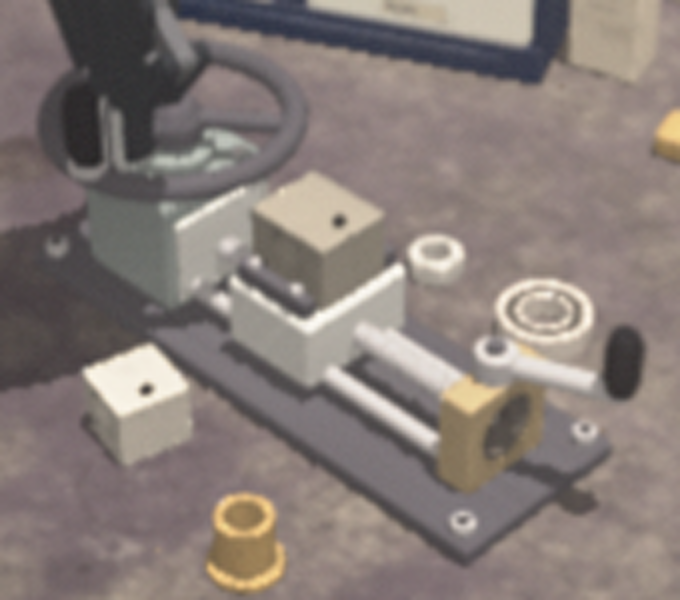

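Emit:
servo_tool(targets=[[0, 0, 0, 0, 2, -1, -1], [0, 0, 0, 0, 4, -1, -1], [0, 0, 0, 0, 6, -2, -1], [0, 0, 0, 0, 8, -2, -1], [0, 0, 0, 0, 10, -3, -1], [0, 0, 0, 0, 11, -3, -1], [0, 0, 0, 0, 11, -3, -1], [0, 0, 0, 0, 11, -3, -1]])

```text
time_s: 15.4
eef_pos: [0.5193, 0.0404, 0.1253]
eef_rot: [0.707, -0.0, 0.708, -0.0]
wrist_force: [0.7, 0.0, 0.6]
opening: -0.0
```

```bash
python3 plan.py 1.0 65; python3 look.py 13; python3 - <<'E'
import cv2,numpy as np
a=cv2.imread('pics/side0.png')[150:220,190:260];b=cv2.imread('pics/side13.png')[150:220,190:260]
cv2.imwrite('pics/cmp13.png',np.hstack([cv2.resize(i,None,fx=5.5,fy=5.5,interpolation=cv2.INTER_CUBIC) for i in(a,b)]))
E
```

```text
t 15.4 ang 209.2 r 63.8 F [0.6608 0.0278 0.6106] p [0.5193 0.0404 0.1253] q [-0.15  0.19  1.83 -0.    1.12 -1.72]
[[0.0, 0.0, 0.0, 0, 1, -1, -1], [0.0, -0.001, 0.0, 0, 2, -2, -1], [0.0, -0.001, 0.0, 0, 2, -3, -1], [0.0, -0.002, 0.0, 0, 3, -3, -1], [0.0, -0.002, 0.0, 0, 4, -4, -1], [0.0, -0.002, 0.0, 0, 6, -4, -1], [0.0, -0.002, 0.0, 0, 7, -5, -1], [0.0, -0.002, 0.0, 0, 8, -5, -1]]
15.4 [0.5193 0.0404 0.1253] [0.6608 0.0278 0.6106]
```

View pics/cmp13.png

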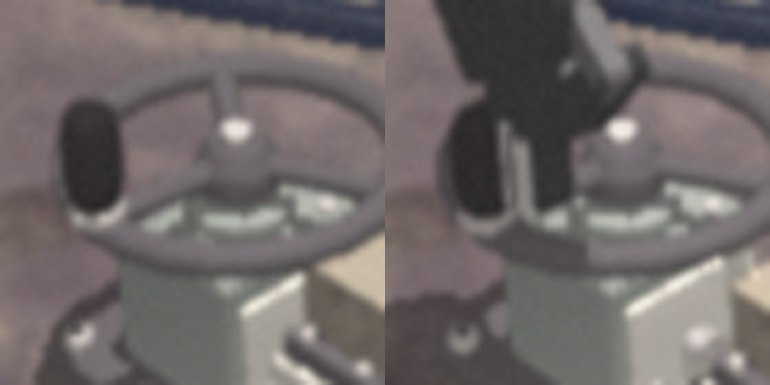

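Emit:
servo_tool(targets=[[0, 0, 0, 0, 1, 0, -1], [0, 0, 0, 0, 2, 0, -1], [0, 0, 0, 0, 3, -1, -1], [0, 0, 0, 0, 3, -1, -1], [0, 0, 0, 0, -5, 0, -1], [0, 0, 0, 0, -20, 0, -1], [0, 0, 0, -30, -40, 0, -1], [0, 0, 0, -60, -60, 0, -1]])

```text
time_s: 16.5
eef_pos: [0.5189, -0.0209, 0.1856]
eef_rot: [0.706, 0.0, 0.708, -0.0]
wrist_force: [0.4, 0.4, -0.3]
opening: 0.006
```

Emit:
servo_tool(targets=[[0, 0, 0, -5, -30, 10, -1], [0, 0, 0, -10, -70, 20, -1], [0, 0, 0, -10, -110, 40, -1], [0, 0, 0, -10, -160, 60, -1], [0, 0, 0, -10, -200, 80, -1], [0, 0, 0, -10, -240, 100, -1], [0, 0, 0, -10, -270, 120, -1], [0, 0, 0, -10, -270, 120, -1]])

```text
time_s: 17.5
eef_pos: [0.6386, -0.2943, 0.1944]
eef_rot: [0.706, 0.001, 0.708, -0.001]
wrist_force: [-1.0, -0.8, 0.3]
opening: 0.003
```

```bash
python3 look.py 14; python3 - <<'E'
import cv2,numpy as np
for n,x,y in(('side',190,150),('top',180,180)):
  a=cv2.imread(f'pics/{n}0.png')[y:y+90,x:x+70];b=cv2.imread(f'pics/{n}14.png')[y:y+90,x:x+70]
  cv2.imwrite(f'pics/cmp14{n}.png',np.hstack([cv2.resize(i,None,fx=5.5,fy=5.5,interpolation=cv2.INTER_CUBIC) for i in(a,b)]))
E
```

```text
17.5 [ 0.6386 -0.2943  0.1944] [-0.9765 -0.759   0.333 ]
```

View pics/cmp14side.png

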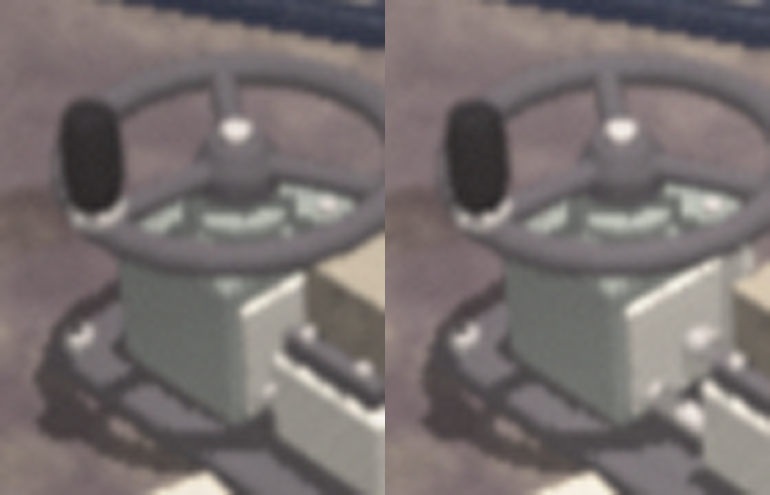

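View pics/cmp14top.png

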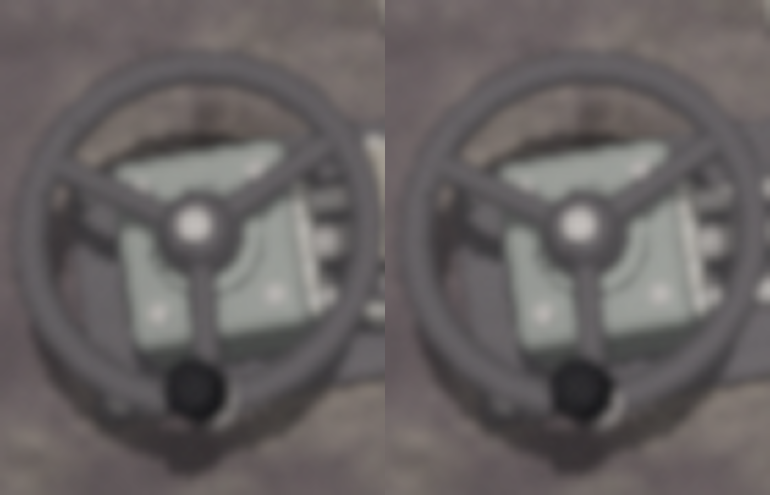

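Emit:
servo_tool(targets=[[0, 0, 0, 0, 20, 15, -1], [0, 0, 0, 0, 50, 30, -1], [0, 0, 0, 0, 85, 38, -1], [0, 0, 0, 10, 106, 38, -1], [0, 0, 0, 40, 106, 38, -1], [0, 0, 0, 70, 106, 38, -1], [0, 0, 0, 98, 106, 38, -1], [0, 0, 0, 98, 106, 38, -1]])

```text
time_s: 18.6
eef_pos: [0.6733, -0.1833, 0.0929]
eef_rot: [0.704, 0.002, 0.711, 0.001]
wrist_force: [-0.5, 1.6, 0.3]
opening: -0.001
```

```bash
sed -e 's/^o=ctrl/W=np.array([.6106,-.1537])\no=ctrl/' plan.py > planl.py; python3 look.py 15; python3 planl.py 3 62 .097
```

```text
18.6 [ 0.6733 -0.1833  0.0929] [-0.5042  1.6022  0.3415]
t 18.7 ang 334.6 r 72.2 F [ 0.007  -0.0599 -0.0719] p [ 0.6758 -0.1847  0.0969] q [-0.44  0.58  1.35 -0.    1.21 -2.01]
[[0.0, -0.001, 0.0, 0, -2, -5, -1], [0.0, -0.002, -0.001, 0, -3, -9, -1], [0.0, -0.003, -0.001, 0, -4, -14, -1], [-0.001, -0.004, -0.001, 0, -7, -16, -1], [-0.001, -0.004, -0.001, 0, -9, -18, -1], [-0.001, -0.004, -0.001, 0, -12, -20, -1], [-0.001, -0.004, -0.001, 0, -14, -23, -1], [-0.001, -0.004, -0.001, 0, -16, -25, -1]]
```

View pics/side15c.png

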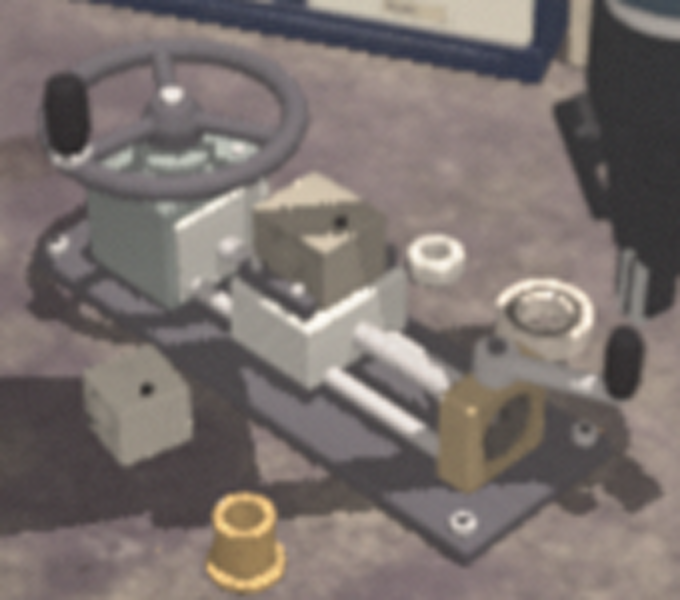

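Emit:
servo_tool(targets=[[0, 0, 0, 0, -2, -3, -1], [0, 0, 0, 0, -4, -7, -1], [0, 0, 0, 0, -6, -10, -1], [0, 0, 0, 0, -8, -13, -1], [0, 0, 0, 0, -10, -16, -1], [0, 0, 0, 0, -12, -19, -1], [0, 0, 0, 0, -14, -22, -1], [0, 0, 0, 0, -16, -25, -1]])

```text
time_s: 19.7
eef_pos: [0.6508, -0.2008, 0.097]
eef_rot: [0.706, 0.001, 0.708, 0.0]
wrist_force: [1.3, 1.7, 0.1]
opening: -0.001
```

```bash
python3 look.py 16; python3 planl.py 3 62 .097
```

```text
19.7 [ 0.6508 -0.2008  0.097 ] [1.3184 1.7105 0.1399]
t 19.8 ang 310.1 r 61.9 F [ 0.9933 -0.0977  0.1457] p [ 0.6505 -0.201   0.097 ] q [-0.47  0.54  1.41 -0.    1.19 -2.04]
[[0.0, -0.001, 0.0, 0, -2, -3, -1], [0.0, -0.002, -0.001, 0, -4, -5, -1], [-0.001, -0.003, -0.001, 0, -6, -8, -1], [-0.001, -0.004, -0.001, 0, -7, -11, -1], [-0.001, -0.004, -0.001, 0, -9, -14, -1], [-0.001, -0.004, -0.001, 0, -10, -17, -1], [-0.001, -0.004, -0.001, 0, -11, -20, -1], [-0.001, -0.004, -0.001, 0, -12, -23, -1]]
```

View pics/side16c.png

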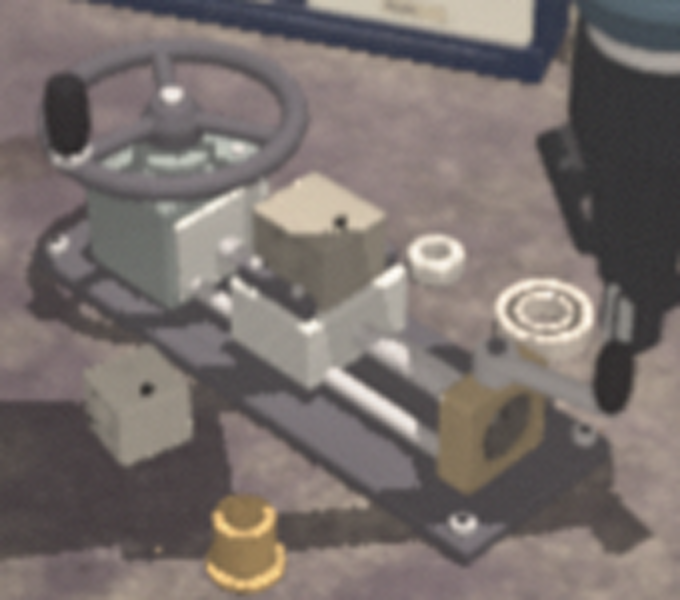

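Emit:
servo_tool(targets=[[0, 0, 0, 0, -2, -3, -1], [0, 0, 0, 0, -4, -5, -1], [0, 0, 0, 0, -6, -8, -1], [0, 0, 0, 0, -7, -11, -1], [0, 0, 0, 0, -9, -14, -1], [0, 0, 0, 0, -10, -17, -1], [0, 0, 0, 0, -11, -20, -1], [0, 0, 0, 0, -12, -23, -1]])

```text
time_s: 20.8
eef_pos: [0.6274, -0.213, 0.0971]
eef_rot: [0.706, 0.001, 0.709, 0.0]
wrist_force: [1.0, 0.8, 0.9]
opening: 0.001
```

```bash
python3 look.py 17; python3 planl.py 2.5 62 .097;  python3 - <<'E'
from h import *
for a in range(-60,-120,-5):
    X=[.6106+.062*np.cos(np.radians(a)),-.1537+.062*np.sin(np.radians(a)),.098]; p=proj('side',X); print(a,((p-[190,150]+.5)*4-.5).round())
E
```

```text
20.8 [ 0.6274 -0.213   0.0971] [0.956  0.8351 0.8899]
t 20.9 ang 285.5 r 61.8 F [-0.7646 -0.443   0.289 ] p [ 0.6271 -0.2132  0.0971] q [-0.51  0.51  1.46 -0.    1.17 -2.08]
[[0.0, -0.001, 0.0, 0, -1, -3, -1], [-0.001, -0.002, 0.0, 0, -1, -5, -1], [-0.001, -0.003, -0.001, 0, -2, -8, -1], [-0.001, -0.005, -0.001, 0, -2, -11, -1], [-0.001, -0.005, -0.001, 0, -2, -13, -1], [-0.001, -0.005, -0.001, 0, -3, -16, -1], [-0.001, -0.005, -0.001, 0, -2, -19, -1], [-0.001, -0.005, -0.001, 0, -2, -21, -1]]
-60 [620. 358.]
-65 [616. 365.]
-70 [611. 372.]
-75 [605. 378.]
-80 [598. 384.]
-85 [590. 389.]
-90 [581. 394.]
-95 [572. 399.]
-100 [562. 402.]
-105 [551. 406.]
-110 [540. 408.]
-115 [528. 410.]
```

View pics/side17c.png

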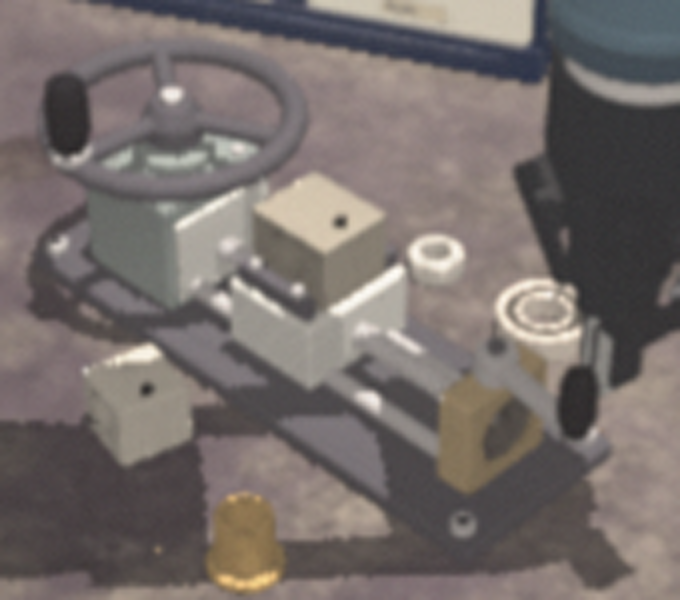

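Emit:
servo_tool(targets=[[0, 0, 0, 0, -1, -3, -1], [0, 0, 0, 0, -1, -5, -1], [0, 0, 0, 0, -2, -8, -1], [0, 0, 0, 0, -2, -11, -1], [0, 0, 0, 0, -2, -13, -1], [0, 0, 0, 0, -2, -15, -1], [0, 0, 0, 0, -2, -17, -1], [0, 0, 0, 0, -2, -18, -1]])

```text
time_s: 21.9
eef_pos: [0.6091, -0.2152, 0.0973]
eef_rot: [0.706, 0.001, 0.709, -0.0]
wrist_force: [2.4, 0.7, 1.0]
opening: 0.002
```

```bash
python3 look.py 18; python3 planl.py 1 62 .097
```

```text
21.9 [ 0.6091 -0.2152  0.0973] [2.4222 0.7229 0.9861]
t 22.0 ang 268.5 r 61.6 F [0.8448 0.6342 0.3162] p [ 0.609  -0.2153  0.0973] q [-0.52  0.48  1.51 -0.    1.16 -2.09]
[[0.0, -0.001, 0.0, 0, 0, -1, -1], [-0.001, -0.002, 0.0, 0, 0, -2, -1], [-0.001, -0.004, -0.001, 0, 0, -3, -1], [-0.001, -0.005, -0.001, 0, 0, -4, -1], [-0.001, -0.005, -0.001, 0, 0, -5, -1], [-0.001, -0.005, -0.001, 0, 0, -6, -1], [-0.001, -0.005, -0.001, 0, 0, -8, -1], [-0.001, -0.005, -0.001, 0, 0, -9, -1]]
```

View pics/side18c.png

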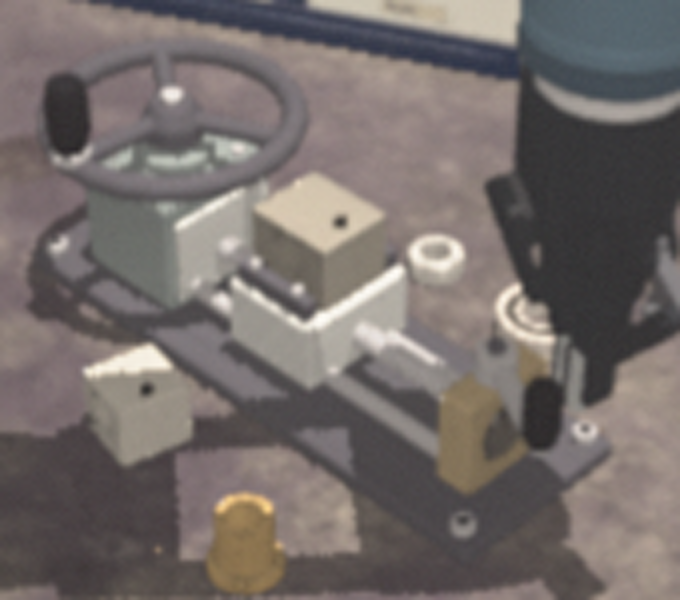

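Emit:
servo_tool(targets=[[0, 0, 0, 0, 0, -1, -1], [0, 0, 0, 0, 0, -2, -1], [0, 0, 0, 0, 0, -3, -1], [0, 0, 0, 0, 0, -4, -1], [0, 0, 0, 0, 0, -5, -1], [0, 0, 0, 0, 0, -5, -1], [0, 0, 0, 0, 0, -5, -1], [0, 0, 0, 0, 0, -5, -1]])

```text
time_s: 23.0
eef_pos: [0.604, -0.2153, 0.0973]
eef_rot: [0.705, 0.001, 0.709, -0.0]
wrist_force: [2.0, 1.5, 0.6]
opening: 0.0
```

Emit:
servo_tool(targets=[[0, 0, 0, 0, 0, -1, -1], [0, 0, 0, 0, 0, -1, -1], [0, 0, 0, 0, 0, -2, -1], [0, 0, 0, 0, 0, -2, -1], [0, 0, 0, 0, 0, -2, -1], [0, 0, 0, 0, 0, -2, -1], [0, 0, 0, 0, 0, -2, -1], [0, 0, 0, 0, 0, -2, -1]])

```text
time_s: 24.0
eef_pos: [0.6037, -0.2153, 0.0975]
eef_rot: [0.707, 0.0, 0.707, -0.0]
wrist_force: [8.7, 2.8, -4.1]
opening: 0.0
```

```bash
python3 look.py 19
```

```text
24.0 [ 0.6037 -0.2153  0.0975] [ 8.7377  2.763  -4.0896]
```

View pics/side19c.png

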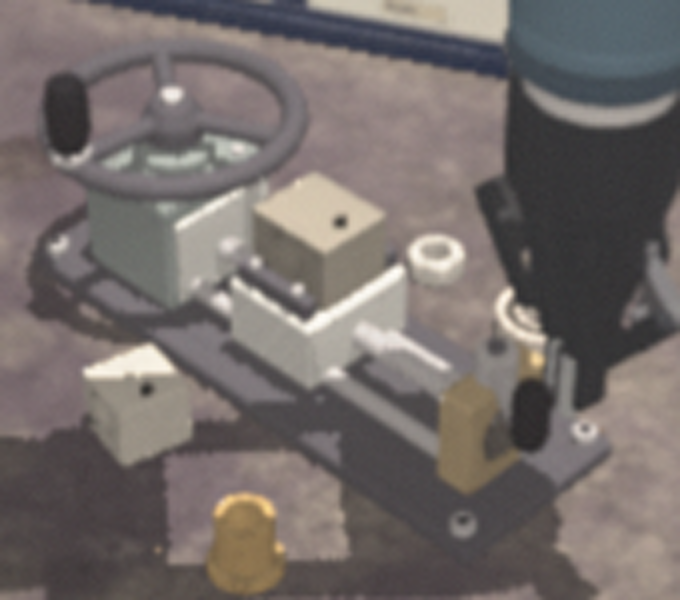

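Emit:
servo_tool(targets=[[0, 0, 0, 0, 0, 4, -1], [0, 0, 0, 0, 0, 15, -1], [0, 0, 0, 0, 0, 25, -1], [0, 0, 0, -30, 0, 30, -1], [0, 0, 0, -70, 0, 30, -1], [0, 0, 0, -110, -20, 30, -1], [0, 0, 0, -120, -60, 30, -1], [0, 0, 0, -120, -110, 30, -1]])

```text
time_s: 25.1
eef_pos: [0.6351, -0.3261, 0.2199]
eef_rot: [0.708, -0.001, 0.706, -0.0]
wrist_force: [0.5, 0.3, -0.1]
opening: 0.001
```

Emit:
servo_tool(targets=[[0, 0, 0, 0, -40, 0, -1], [0, 0, 0, 0, -80, 0, -1], [0, 0, 0, 0, -100, 0, -1], [0, 0, 0, 0, -100, 0, -1], [0, 0, 0, 0, -100, 0, -1], [0, 0, 0, 0, -100, 0, -1], [0, 0, 0, 0, -100, 0, -1], [0, 0, 0, 0, -100, 0, -1]])

```text
time_s: 26.1
eef_pos: [0.6354, -0.4256, 0.2203]
eef_rot: [0.708, -0.001, 0.706, -0.0]
wrist_force: [0.2, -0.2, 0.5]
opening: 0.0
```

```bash
python3 look.py 20
```

```text
26.1 [ 0.6354 -0.4256  0.2203] [ 0.2044 -0.1627  0.4544]
```

View pics/top20c.png

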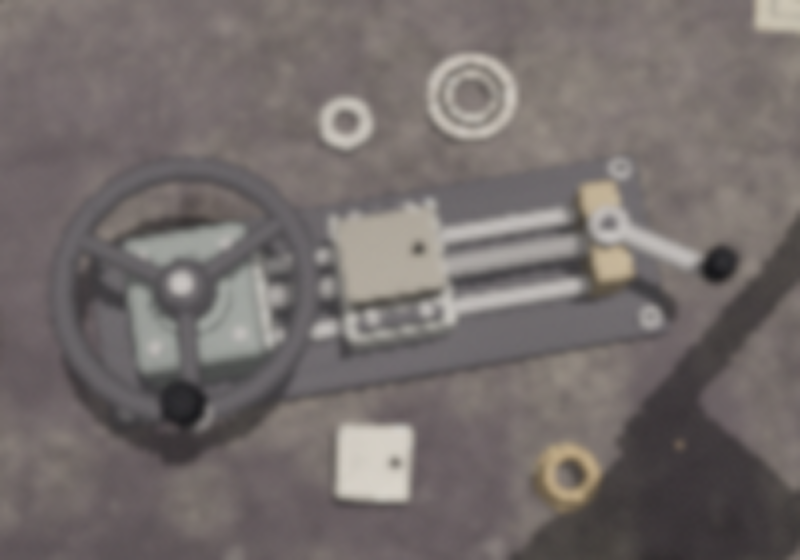

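View pics/side20c.png

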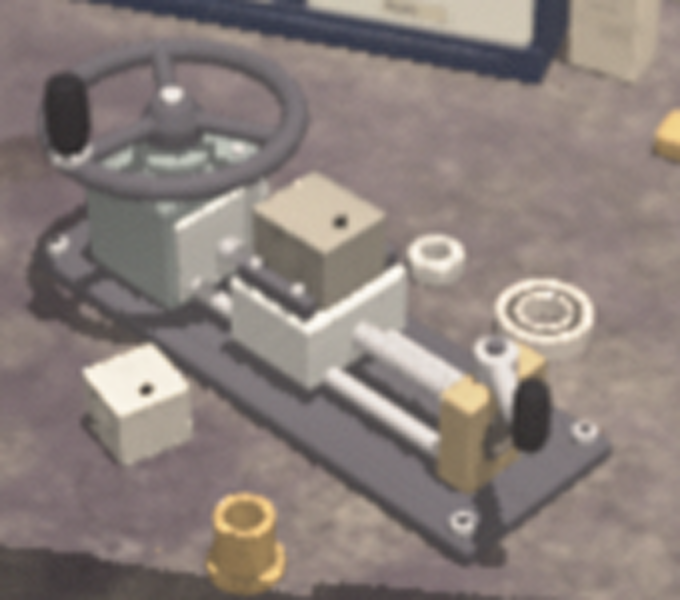

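```bash
python3 - <<'E'
from h import *
P=np.array([.6106,-.1537]); 
for k in (atz('top',crop('top',717,264),.112),atz('side',crop('side',531,412),.098)):
    d=k[:2]-P; a=np.degrees(np.arctan2(d[1],d[0])); print(k,np.hypot(*d),'joint',np.radians(8.9-55.6-a))
E
```

```text
[ 0.58087732 -0.20681177  0.112     ] 0.060862937561852036 joint 1.2659304473090296
[ 0.58449386 -0.21154061  0.098     ] 0.06345917643896405 joint 1.1797003627370755
```

The lever measures about 1.2 rad, so it is at its stop. The handle is back at its starting pixels and the loose parts have not moved. Handing in.

```bash
python3 -c "
from bench import ctrl
print(ctrl.hand_in())"
```

```text
the job is handed in; nothing more can be done
None
```

I pushed the hand wheel one full turn clockwise with the shut fingertips, then pushed the lock lever over to its stop, and handed the job in at about 26 s.

- **Wheel:** in before-and-after crops from the side and top cameras, the handle sits where it started to within about 1 pixel, roughly 2 mm. The carriage has visibly moved towards the lever. The wrist force stayed near 5 N or less at every reading on the wheel.
- **Lever:** at the stop the reading rose to about 10 N with no further movement. After I backed off, the knob measured 1.27 rad from the top camera and 1.18 rad from the side. The two disagree by about 0.09 rad, and the top value is above the 1.2 rad stop. I put that down to calibration and reading error, and both are above 1.08.
- **Loose parts:** all four are at the same pixel positions as at the start. The arm ended well clear, touching nothing.

I had no direct joint readings, so the wheel and lever angles come from the pictures only. No check failed.

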